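Feed the ferrule rack past the spring gate

ROBOT

A 7-joint arm with a two-finger parallel gripper is mounted at the origin on the work surface. World frame = base frame: x ahead of the robot, y to its left, z up, the work surface at z = 0. Lengths are in m, angles in degrees, forces in N, time in s.
With the tool pointing down it reaches from about 0.425 to 1.025 m from the base axis. Payload 3.6 kg.
Tool frame: the origin (TCP) lies midway between the tips of the shut fingers; the grasp point (between the pads) lies 19 mm behind it; z points along the fingers, y is the line along which they close (so a half turn about z gives the same grasp; the last joint's range is limited). The gripper opens to 85 mm and grips with 20 to 120 N. Pads are 22 mm wide; open, the fingers measure 114 mm over their backs; the gripper's body (76 mm by 85 mm) begins 54 mm behind the grasp point. The pads swing forward as they close: fully open they stand 13 mm farther back than shut.
Start: joints at [59.903, 33.873, 2.773, 92.16, -1.908, 54.013, -1.931], TCP at [0.303, -0.658, 0.231] pointing down, gripper open.
Joint ranges: [-153.93, 153.93], [-27.13, 128.08], [-72.61, 78.16], [10.71, 143.7], [-87.88, 267.88], [4.46, 118.87], [-176.78, 176.78]. Speed limits (degrees/s): [147.25, 147.25, 180, 180, 180, 180, 180].

INTERFACE

Orientations are given as a 3x3 rotation matrix whose columns are the frame's x, y, z axes.
In Python, from bench import * gives the robot as it stands. The module is installed in compiled form; this text tells all that it offers.
- The arm moves only by the tool jog_arm, never from a script. Its argument "deltas" is a list of rows, each a list of 5 numbers: the opening, from 0 (shut) to 1 (fully open), then the shift along the tool's x, y, z in mm, then the turn about the tool's z in rad. A call has 1 to 20 rows; each row is the pose to reach, as a shift and turn from the pose commanded when the call began, along the tool's axes at that moment; what a row does not reach only later rows make up. A row lasts 1/8 s, in which the tool goes at most 62.5 mm and 10.7 degrees, less where a joint would pass 70% of its speed; a pose out of reach is approached as far as the arm can. A call with a gripper value outside its range is refused whole. The fingers move at their own pace and stop on an object; "squeeze" is the grip in N (left out, the last holds). Time passes only in rows, so rows that repeat a pose let the fingers close. It gives the time, the measured TCP pose, the force and the opening at its end, in the units of the state.
- observe(): the state, without advancing time (a new reading comes with each control period).
- camera(name): name is "scene" or "top" or "wrist"; returns a dict with "frame" (420x560x3 uint8, red, green, blue), "fx", "fy", "cx", "cy" (pixels), "k1" (the pictures are not rectified: a ray, as slopes to the right and down, at radius r is drawn at 1 + k1 r^2 times it, then the intrinsics apply), "pose" (4x4, takes a point from camera to world coordinates). Camera axes: x right, y down, z forward; pixel columns grow to the right and rows downward; lengths in m; the calibration is good to about 2 mm. A picture is of the moment at which its call begins. There is no depth.
- close_job(): hands the job in, once; it reports no verdict.
The state is a dict: "time_s": time; "joints": joint angles; "qvel": joint speeds; "tau": joint torques, N m; "tool_pos": TCP position; "tcp_rot": TCP orientation; "force": force on the tool from outside, world axes, zero at the start; "wrist_torque": the same for the moment, N m; "grip_width": finger opening in m.
Only numpy, scipy, OpenCV 4.12 (cv2) and the standard library are available. Lean on these libraries where they do the work, as an engineer would, in place of code of your own. Each camera call takes 0.05 s, during which the arm holds its last target. There are 200 camera calls.

TASK

With one fingertip press the yellow bar down to swing the red gate up and hold it up, and with the other finger push the orange ferrule rack by its upright end plate along the chute, under the gate, until it is fully home against the blue stop housing; then let go of the bar so the gate drops shut behind the ferrules. The gate must be up before the rack reaches it and be held clear of the rack until the rack is home. Do not lift or tip the rack, only push it, and leave the other things on the bench where they are.

Things in the scene. Friction and masses are not known exactly. Their poses are not given: they have to be found in the camera images.
- chute: fixed blue feed chute; place and angle vary. Origin on the bench, on the centre line, below the gate; +x = way the rack is pushed, y across, z up. Floor plate 4 mm thick, x -270 to +100 mm, y -120 to +46 mm. Two steel walls 6 mm thick, inner faces at y +-32 mm, tops 22 mm above the bench; two hinge posts 58 mm tall at x +-22, y -45 mm
- stop (a point): end stop: centre line point, 20 mm above the bench, on the upstream face of the blue stop housing at chute x +100 mm. The housing goes on to x +210 mm, y -75 to +55 mm, 104 mm tall with its knob
- gate (a joint): angle of the red spring gate, rad: 0 shut, 1.1 fully up (hard stop). Pressing the yellow bar raises it (about 4 N when fully down), the rack cannot; it springs shut when let go. Below about 0.56 its leaf rests on the rack's ferrule block: hold it nearly fully up while the block is under it
- gate_hinge (a point): gate's hinge, on the chute at x 0, y -45 mm, 50 mm above the bench; its axis is level, along chute x. Red leaf 6 mm thick in x, centred on chute x 0: shut, it spans the chute from y -20 to +26 mm, 25 to 65 mm above the bench; fully up it reaches 120 mm above the bench
- bar_near (a point): upstream end (chute x -280 mm) of the axis of the gate's yellow press bar: round, 12 mm thick, 280 mm long, parallel to the chute on its -y side. Gate shut: axis 72 mm above the bench at chute y -81 mm; pressed fully down: 28 mm above the bench (top 34 mm), y -81 mm, passing y -87 mm midway. A fingertip can slide along it while holding it down
- bar_far (a point): the other end of the yellow bar's axis, at the gate (chute x 0)
- rack: orange rack of steel and brass ferrules, loose in the chute, 0.3 to 0.55 kg, 180 mm long (x, same way as the chute's), 58 mm wide; origin under its centre. Base 8 mm thick; ferrule block x +6 to +90 mm, 38 mm tall. Starts before the shut gate, origin at chute x -140 to -100 mm; fully home at +10 mm, front against the stop, and the gate then drops behind the block
- push (a point): middle of the rear face of the rack's upright push plate (rack x -90 mm), 50 mm above the bench. Plate 8 mm thick, 52 mm wide, its top 76 mm above the bench
- coupling: loose brass coupling, 30 mm across, 44 mm tall, beside the chute on its +y side; origin under its centre; leave alone
- sleeve: loose steel sleeve, 34 mm across, 35 mm tall, beside the chute on its -y side; origin under its centre; leave alone
- oil: yellow oil bottle with red cap, 60 mm across, 160 mm tall; origin under its centre; leave alone
- wrench: wrench lying on the bench; leave alone
- tape: yellow roll, 96 mm across, 24 mm tall, lying on the bench; leave alone
- cup: steel cup, 80 mm across, 80 mm tall; leave alone
- driver: screwdriver lying on the bench; leave alone
Things that resemble listed ones, but are neither listed nor needed, are in the scene too. Leave any green or purple look-alike of the rack alone.

How it is judged:
By the outcome, as a careful person would: the job done as asked, in the order asked, and still so for the second after the job is handed in, with the robot touching nothing.
It also fails if it takes over 42 s, if anything falls off the work surface, if the arm or the gripper's body presses on something with over 40 N, if the wrist force passes 120 N, or if a joint passes its speed limit or range.

## Working session

There is one attempt and no reset: what is moved stays moved. The work goes in short steps, Python scripts to look and compute and a tool call to move; the robot and the scene stay as the last step left them, time stands still between calls to the robot, and variables do not carry over. Pictures are saved under pics/ and viewed, on a budget of 10 in all, crops included, one or two more only if the job needs it, and the job is handed in when it is done.

Besides the shell and the picture viewer there is one more tool, called after ">>>" as name(argument=value, ...) on one line, values as JSON. jog_arm: Moves the arm, as the interface text tells. Its arguments: {"type":"object","properties":{"deltas":{"type":"array","items":{"type":"array","items":{"type":"number"}}},"squeeze":{"type":"number"}},"required":["deltas"]}

```bash
mkdir -p pics; cat > h.py <<'E'
from bench import *
import numpy as np, cv2
def snap(n,f=None):
    c=camera(n)
    if f: cv2.imwrite('pics/'+f,c['frame'][:,:,::-1])
    return c
def ray(c,u,v):
    d=np.array([(u-c['cx'])/c['fx'],(v-c['cy'])/c['fy']]);s=d.copy()
    for _ in range(20): s=d/(1+c['k1']*(s@s))
    P=np.array(c['pose']);return P[:3,3],P[:3,:3]@np.r_[s,1]
def onz(c,u,v,z):
    o,d=ray(c,u,v);return o+d*(z-o[2])/d[2]
def proj(c,p):
    P=np.array(c['pose']);q=P[:3,:3].T@(np.array(p)-P[:3,3]);s=q[:2]/q[2];s=s*(1+c['k1']*(s@s))
    return s*[c['fx'],c['fy']]+[c['cx'],c['cy']]
E
python3 - <<'E'
from h import *
a=snap('top','t1.png');b=snap('scene','s1.png')
for c in(a,b):print(c['fx'],c['k1'],np.round(c['pose'],3).tolist())
s=observe();print(np.round(s['tcp_rot'],3).tolist(),s['grip_width'],s['force'],s['time_s'])
E
```

```text
379.7300585371718 0.004605334459094365 [[0.007, -0.982, 0.189, 0.282], [-1.0, -0.011, -0.018, 0.066], [0.019, -0.188, -0.982, 1.22], [0.0, 0.0, 0.0, 1.0]]
451.10984631012104 0.04483857269452491 [[0.88, 0.301, -0.367, 0.962], [0.474, -0.546, 0.691, -0.788], [0.008, -0.782, -0.623, 0.836], [0.0, 0.0, 0.0, 1.0]]
[[0.908, 0.419, -0.001], [0.419, -0.908, 0.002], [-0.0, -0.002, -1.0]] 0.08547401915500334 [ 0.14008996 -0.17932025  0.42366274] 0.1
```

View pics/t1.png

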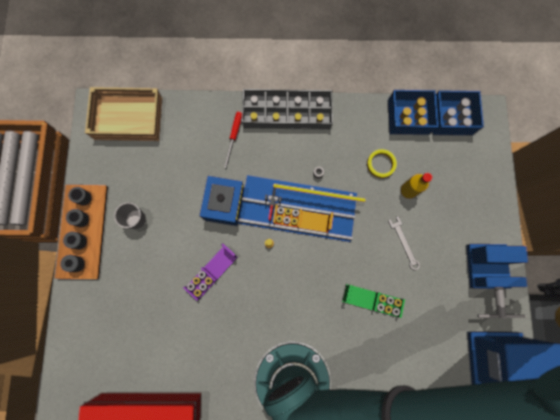

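View pics/s1.png

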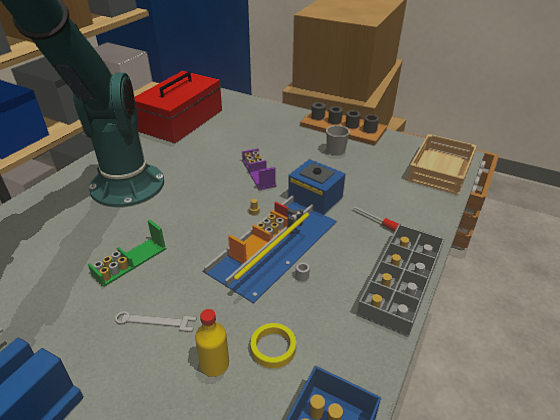

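The top view shows the chute at about (245–355, 180–240), with the housing at (222,200), the bar from (275,187) to (364,199) and the orange rack at (275–332, 205–230). There are two look-alikes: purple at (210,273) and green at (375,301). The orange one in the chute fits the description. Next I'll measure it and confirm in a crop.

```bash
cat > m.py <<'E'
from h import *
def mask(c,lo,hi,box):
    m=cv2.inRange(cv2.cvtColor(c['frame'],cv2.COLOR_RGB2HSV),lo,hi);o=np.zeros_like(m);x0,y0,x1,y1=box;o[y0:y1,x0:x1]=m[y0:y1,x0:x1]
    n,l,s,_=cv2.connectedComponentsWithStats(o);return (l==1+np.argmax(s[1:,4])).astype(np.uint8)
def ends(c,m):
    v,u=np.nonzero(m);p=np.c_[u,v].astype(float);k=p.mean(0);d=np.linalg.svd(p-k,full_matrices=False)[2][0];t=(p-k)@d
    return k+d*(t.min()-.3),k+d*(t.max()+.3),len(p)
def tri(c1,a,c2,b):
    o1,d1=ray(c1,*a);o2,d2=ray(c2,*b);s=np.linalg.lstsq(np.c_[d1,-d2],o2-o1,rcond=None)[0]
    p,q=o1+s[0]*d1,o2+s[1]*d2;return (p+q)/2,np.linalg.norm(p-q)
E
python3 - <<'E'
from m import *
t=snap('top');s=snap('scene')
Y=((22,150,110),(34,255,255))
a=ends(t,mask(t,*Y,(240,170,380,215)));b=ends(s,mask(s,*Y,(220,205,325,290)))
print('bar px',a,b)
def key(e):return sorted(e[:2],key=lambda p:p[0])
A=key(a);B=key(b)  # top: left=far(gate); scene: left=near
far=tri(t,A[0],s,B[1]);near=tri(t,A[1],s,B[0]);print('tri',far,near,np.linalg.norm(far[0]-near[0]))
F,N=onz(t,*A[0],.074),onz(t,*A[1],.074);print('plane',F,N,np.linalg.norm(F-N))
ex=(F-N)[:2]/np.linalg.norm((F-N)[:2]);ey=np.array([-ex[1],ex[0]])
O=((F+N)/2)[:2]+140*ex/1000+.081*ey
print('ang',np.degrees(np.arctan2(ex[1],ex[0])),'origin',O)
# plate check
m=mask(t,(100,110,50),(125,255,255),(195,170,360,245));cn=max(cv2.findContours(m,0,2)[0],key=cv2.contourArea)
q=np.array([onz(t,*p[0],.004)[:2] for p in cn])-O;x,y=q@ex,q@ey;print('plate upstream x',x.min(),'y',y[x<0].min(),y[x<0].max())
for nm,c,lo,hi,bx,z in(('rack',t,(8,150,120),(20,255,255),(265,195,340,235),.008),('rackS',s,(5,150,120),(20,255,255),(215,205,300,270),.008)):
    m=mask(c,lo,hi,bx);v,u=np.nonzero(m);
    for zz in(z,.05,.076):
        q=np.array([onz(c,i,j,zz)[:2] for i,j in zip(u,v)])-O;x,y=q@ex,q@ey;print(nm,len(u),zz,x.min(),x.max(),y.min(),y.max())
T=lambda x,y,z:np.r_[O+x*ex+y*ey,z]
ims=[]
for c,bx in((t,(190,165,370,255)),(s,(195,160,355,300))):
    f=cv2.resize(c['frame'],None,fx=4,fy=4,interpolation=2)[:,:,::-1].copy()
    for P in((0,0,.004),(-.27,-.12,.004),(-.27,.046,.004),(.1,0,.02),(-.28,-.081,.072),(0,-.081,.072),(-.022,-.045,.058),(.022,-.045,.058),(-.27,.035,.022)):
        cv2.circle(f,tuple(int(4*k+2) for k in proj(c,T(*P))),3,(255,0,255),-1)
    g=f[bx[1]*4:bx[3]*4,bx[0]*4:bx[2]*4];ims.append(cv2.resize(g,(720,int(g.shape[0]*720/g.shape[1]))))
ims[1]=cv2.resize(ims[1],None,fx=.35,fy=.35);w=np.zeros((ims[1].shape[0],720,3),np.uint8);w[:,:ims[1].shape[1]]=ims[1]
cv2.imwrite('pics/c1.png',np.vstack([ims[0],w]));np.save('chute.npy',np.r_[O,ex])
E
```

```text
bar px (array([273.65316367, 185.26802468]), array([364.33333528, 199.81612905]), 194) (array([307.47336445, 212.95857207]), array([234.50610803, 278.01840549]), 415)
tri (array([0.5896576 , 0.06195907, 0.07318911]), np.float64(0.0032914663647090146)) (array([ 0.54540512, -0.22190131,  0.07079671]), np.float64(0.0003916965989651611)) 0.28729900701098027
plane [0.58801321 0.06106669 0.074     ] [ 0.54482574 -0.22097937  0.074     ] 0.2853333760249545
ang 81.29437091930139 origin [0.50754279 0.07069072]
plate upstream x -0.2671868214127755 y -0.0904035656538939 -0.04540720450510551
rack 398 0.008 -0.19877565794042618 -0.05694012275243328 -0.03420382279989167 0.025475956441518857
rack 398 0.05 -0.1932260864371677 -0.05630654341439674 -0.025315195344252497 0.03229609431318973
rack 398 0.076 -0.18979063741134103 -0.05591432763370747 -0.019812711681237747 0.03651808442422404
rackS 388 0.008 -0.18083147785803208 -0.0914727100845341 -0.02358396566295702 0.07480764148161988
rackS 388 0.05 -0.21120834813262057 -0.12638228467092094 -0.05176218127231333 0.0416385327225342
rackS 388 0.076 -0.23001307735022272 -0.1479929737005888 -0.06920583855429588 0.0211052749192909
```

View pics/c1.png

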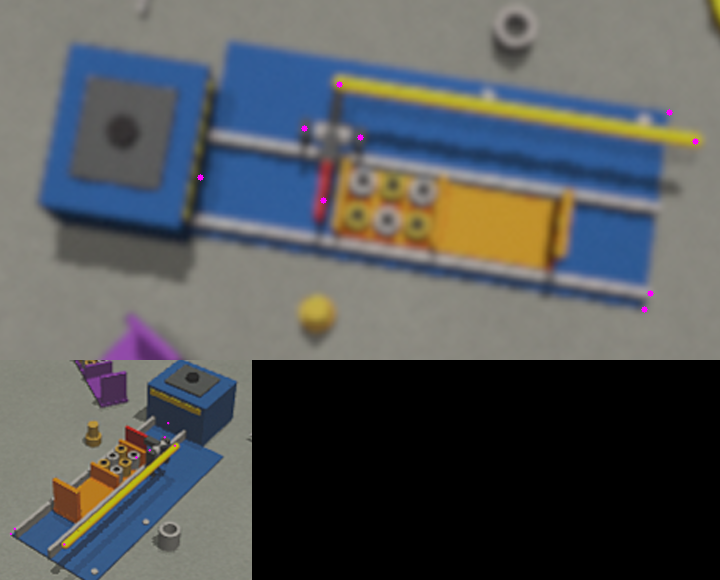

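The crop confirms the orange rack in the chute: push plate at about (565,225) and block just short of the red gate at (323,195). The projected chute model lands on the plate, posts, bar and walls to about 2–3 mm, with bar length 285 mm against 280 given. The push face is at chute x ≈ -0.192. I'll move to hover with tool x along the chute.

>>> jog_arm(deltas=[[0.85, 33, -31, 0, -0.08], [0.85, 67, -61, 0, -0.16], [0.85, 100, -92, 0, -0.25], [0.85, 134, -123, 0, -0.33], [0.85, 167, -153, 0, -0.41], [0.85, 201, -184, 0, -0.49], [0.85, 234, -215, 0, -0.58], [0.85, 268, -245, 0, -0.66], [0.85, 301, -276, 0, -0.74], [0.85, 335, -307, 0, -0.82], [0.85, 368, -337, 0, -0.9], [0.85, 401, -368, 0, -0.986], [0.85, 401, -368, 20, -0.986], [0.85, 401, -368, 60, -0.986], [0.85, 401, -368, 100, -0.986], [0.85, 401, -368, 120, -0.986], [0.85, 401, -368, 120, -0.986], [0.85, 401, -368, 120, -0.986]])

```text
time_s: 2.45
tool_pos: [0.5143, -0.1565, 0.112]
tcp_rot: [[0.152, 0.988, 0.001], [0.988, -0.152, -0.0], [-0.0, 0.001, -1.0]]
force: [0.4, 0.7, 0.1]
grip_width: 0.0731
```

```bash
cat > st.py <<'E'
from m import *
k=np.load('chute.npy');O,ex=k[:2],k[2:];ey=np.array([-ex[1],ex[0]])
s=observe();p=np.array(s['tool_pos']);R=np.array(s['tcp_rot']);q=p[:2]-O
f=np.array(s['force'])
print('t',s['time_s'],'chute xyz mm',np.round([q@ex*1e3,q@ey*1e3,p[2]*1e3],1),'F chute',np.round([f[:2]@ex,f[:2]@ey,f[2]],1),'w',s['grip_width'])
print('tool x,y in chute deg',[round(float(np.degrees(np.arctan2(R[:2,i]@ey,R[:2,i]@ex))),2) for i in(0,1)],'tilt',np.round(R[:,2],3))
E
cat > look.py <<'E'
import sys;from h import *
c=camera(sys.argv[1]);x0,y0,x1,y1=map(int,sys.argv[3:7]);g=c['frame'][y0:y1,x0:x1,::-1]
k=min(780/g.shape[1],580/g.shape[0]);cv2.imwrite('pics/'+sys.argv[2],cv2.resize(g,None,fx=k,fy=k,interpolation=2))
E
python3 st.py; python3 look.py scene c2.png 190 150 350 300
```

```text
t 2.45 chute xyz mm [-223.6  -41.   112. ] F chute [ 0.7 -0.3  0.1] w 0.0730858579632587
tool x,y in chute deg [-0.06, -90.06] tilt [ 0.001 -0.    -1.   ]
```

View pics/c2.png

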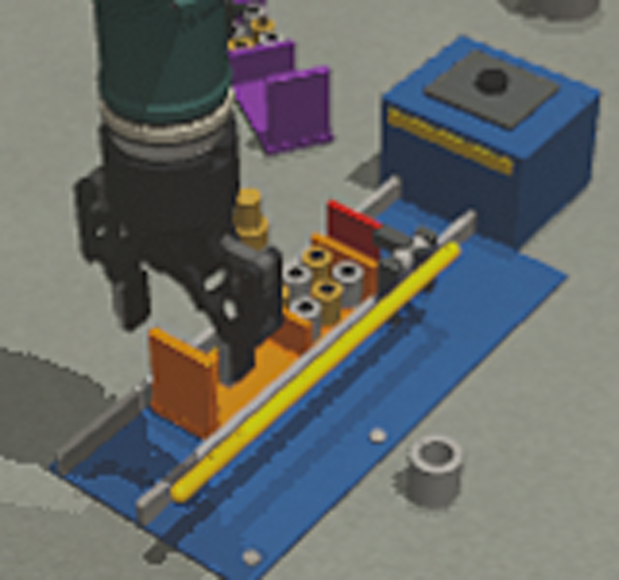

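The crop shows the near finger (235,360) over the bar line and the far finger (130,310) behind the push plate. Descending onto the bar.

>>> jog_arm(deltas=[[0.85, 0, 0, 15, 0], [0.85, 0, 0, 30, 0], [0.85, 0, 0, 40, 0], [0.85, 0, 0, 48, 0], [0.85, 0, 0, 56, 0], [0.85, 0, 0, 60, 0], [0.85, 0, 0, 60, 0]])

```text
time_s: 3.38
tool_pos: [0.5123, -0.1562, 0.0508]
tcp_rot: [[0.152, 0.988, -0.003], [0.988, -0.152, 0.0], [-0.0, -0.003, -1.0]]
force: [-1.2, 1.4, 1.3]
grip_width: 0.0728
```

```bash
python3 st.py
```

```text
t 3.375 chute xyz mm [-223.6  -39.1   50.8] F chute [1.2 1.4 1.3] w 0.07279237578031808
tool x,y in chute deg [-0.06, -90.06] tilt [-0.003  0.    -1.   ]
```

>>> jog_arm(deltas=[[0.85, 0, 0, 5, 0], [0.85, 0, 0, 10, 0], [0.85, 0, 0, 15, 0], [0.85, 0, 0, 19, 0], [0.85, 0, 0, 19, 0]])

```text
time_s: 4.0
tool_pos: [0.5126, -0.1563, 0.0318]
tcp_rot: [[0.152, 0.988, -0.002], [0.988, -0.152, 0.0], [-0.0, -0.002, -1.0]]
force: [-3.0, 0.3, 3.1]
grip_width: 0.0724
```

```bash
python3 st.py; python3 look.py scene c3.png 190 150 350 300
```

```text
t 4.0 chute xyz mm [-223.7  -39.4   31.8] F chute [-0.1  3.   3.1] w 0.07238587960549694
tool x,y in chute deg [-0.06, -90.06] tilt [-0.002  0.    -1.   ]
```

View pics/c3.png

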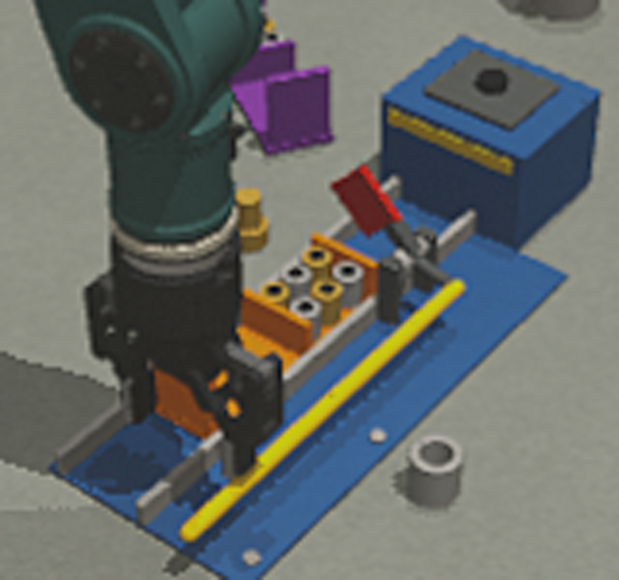

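The gate is partly up, with the bar under the fingertip at (240,470). The sideways force of +3 N suggests contact on the inner flank, so I'll shift 5 mm outward and press on.

>>> jog_arm(deltas=[[0.85, 0, 2, 0, 0], [0.85, 0, 4, 0, 0], [0.85, 0, 5, 3, 0], [0.85, 0, 5, 6, 0], [0.85, 0, 5, 8, 0], [0.85, 0, 5, 8, 0]])

```text
time_s: 4.8
tool_pos: [0.5098, -0.1559, 0.0235]
tcp_rot: [[0.152, 0.988, -0.017], [0.988, -0.152, 0.001], [-0.001, -0.017, -1.0]]
force: [-12.2, 2.7, 10.7]
grip_width: 0.0726
```

```bash
python3 st.py; python3 look.py scene c4.png 190 150 350 300
```

```text
t 4.8 chute xyz mm [-223.7  -36.5   23.5] F chute [ 0.8 12.5 10.7] w 0.07264911377039442
tool x,y in chute deg [-0.05, -90.05] tilt [-0.017  0.001 -1.   ]
```

View pics/c4.png

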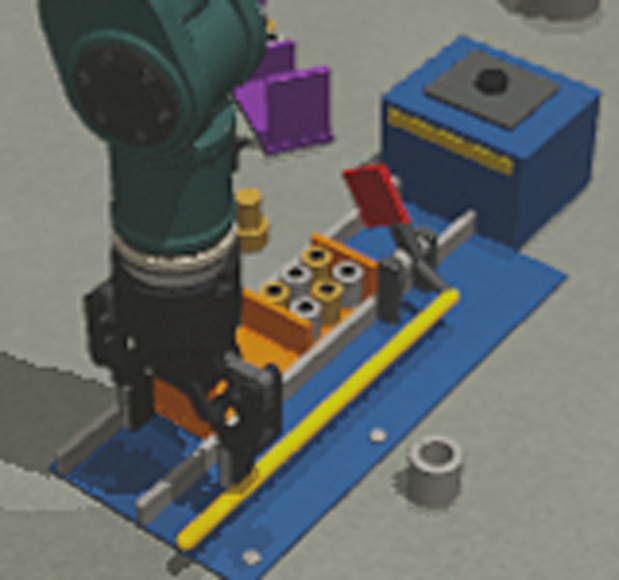

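The force is mostly lateral (12 N), which looks like a flank contact. I'll intersect the far bar end and the leaf with the chute x=0 plane to get the bar position and the gate angle.

```bash
cat > gate.py <<'E'
from m import *
k=np.load('chute.npy');O,ex=k[:2],k[2:];ey=np.array([-ex[1],ex[0]])
def atx(c,u,v,x):
    o,d=ray(c,u,v);t=(x-(o[:2]-O)@ex)/(d[:2]@ex);p=o+t*d;return np.round([(p[:2]-O)@ey*1e3,p[2]*1e3],1)
if __name__=='__main__':
    for n,bx in(('scene',(220,195,330,300)),('top',(240,165,380,215))):
        c=snap(n,f'g_{n}_{observe()["time_s"]:.2f}.png');e=ends(c,mask(c,(22,150,110),(34,255,255),bx));E=sorted(e[:2],key=lambda p:p[0]);
        if n=='top':E=E[::-1]
        print(n,np.round(E,1).tolist(),e[2],'near y,z',atx(c,*E[0],-.28),'far y,z',atx(c,*E[1],0))
        if n=='scene':
            m=mask(c,(0,120,60),(5,255,255),(260,180,310,230))|0;v,u=np.nonzero(m);P=np.array([atx(c,i,j,-.003) for i,j in zip(u,v)]);
            r=P-[-45,50];print('leaf n',len(u),'y',P[:,0].min(),P[:,0].max(),'z',P[:,1].min(),P[:,1].max(),'far corner r',np.linalg.norm(r,axis=1).max())
            h=P.mean(0)-[-45,50];print('angle of leaf centre about hinge (shut ~ -5 mm/48):',np.degrees(np.arctan2(h[1],h[0])))
E
python3 gate.py
```

```text
scene [[235.7, 291.2], [307.4, 225.0]] 391 near y,z [-78.5  20.7] far y,z [-88.7  37.3]
leaf n 167 y -48.3 5.5 z 63.7 120.6 far corner r 73.60027173862879
angle of leaf centre about hinge (shut ~ -5 mm/48): 59.49112532553028
top [[338.4, 198.6], [274.7, 188.2]] 129 near y,z [-211.  -469.4] far y,z [-87.7  13.2]
```

The leaf top is at 120 mm and about 65° up, so the bar is fully down. But the lateral load says the finger sits on the bar's inner flank and could slip off. The rack hasn't been touched, so I'll lift off and press again further outward.

>>> jog_arm(deltas=[[0.85, 0, -1, -15, 0], [0.85, 0, -1, -35, 0], [0.85, 0, -1, -55, 0], [0.85, 0, -1, -65, 0], [0.85, 0, -1, -65, 0], [0.85, 0, -1, -65, 0]])

```text
time_s: 5.7
tool_pos: [0.5184, -0.1571, 0.0892]
tcp_rot: [[0.152, 0.988, 0.001], [0.988, -0.152, -0.0], [0.0, 0.001, -1.0]]
force: [0.3, -0.3, -0.5]
grip_width: 0.0724
```

```bash
python3 st.py; python3 - <<'E'
from h import *
c=camera('wrist');cv2.imwrite('pics/w1.png',c['frame'][:,:,::-1])
E
```

```text
t 5.7 chute xyz mm [-223.5  -45.2   89.2] F chute [-0.3 -0.4 -0.5] w 0.07241692672901387
tool x,y in chute deg [-0.06, -90.06] tilt [ 0.001 -0.    -1.   ]
```

View pics/w1.png

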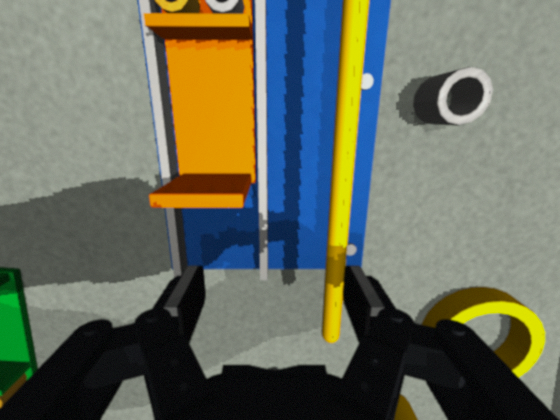

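The wrist view shows the fingertips at columns about 165–203 and 345–383 (rows ~268), with the bar at about 328–345 further below. I'll project to relate the two.

```bash
python3 - <<'E'
from m import *
k=np.load('chute.npy');O,ex=k[:2],k[2:];ey=np.array([-ex[1],ex[0]])
c=camera('wrist');T=lambda x,y,z:np.r_[O+x*ex+y*ey,z]/1
for z in(.089,.095,.1,.105):
  print(z,[[np.round(proj(c,T(x,-.0452+y,z)),0).tolist() for y in(-.036,.036,-.044,-.050)] for x in(-.2125,-.2235)])
print('bar',[np.round(proj(c,T(x,y,.072)),0).tolist() for x in(-.28,-.2235,-.2125) for y in(-.075,-.087)])
print(np.round(c['pose'],3).tolist())
E
```

```text
0.089 [[[341.0, 255.0], [207.0, 255.0], [356.0, 255.0], [367.0, 255.0]], [[340.0, 273.0], [209.0, 273.0], [354.0, 273.0], [365.0, 273.0]]]
0.095 [[[344.0, 260.0], [205.0, 260.0], [359.0, 260.0], [371.0, 260.0]], [[342.0, 279.0], [206.0, 279.0], [357.0, 279.0], [369.0, 279.0]]]
0.1 [[[346.0, 265.0], [203.0, 265.0], [362.0, 265.0], [374.0, 265.0]], [[344.0, 284.0], [204.0, 284.0], [360.0, 284.0], [372.0, 284.0]]]
0.105 [[[348.0, 270.0], [200.0, 270.0], [365.0, 270.0], [377.0, 270.0]], [[347.0, 290.0], [202.0, 290.0], [363.0, 290.0], [375.0, 290.0]]]
bar [[319.0, 336.0], [337.0, 336.0], [323.0, 259.0], [343.0, 259.0], [324.0, 242.0], [345.0, 242.0]]
[[0.988, -0.145, -0.048, 0.53], [-0.153, -0.938, -0.312, -0.076], [0.0, 0.316, -0.949, 0.231], [0.0, 0.0, 0.0, 1.0]]
```

```bash
python3 - <<'E'
from gate import *
c=dict(camera('wrist'));m=mask(c,(22,150,110),(34,255,255),(300,0,420,345))
for r in(100,180,225,320):
    u=np.nonzero(m[r])[0];
    f=lambda a,z:(lambda p:[round(float((p[:2]-O)@ex)*1e3,1),round(float((p[:2]-O)@ey)*1e3,1)])(onz(c,a,r,z))
    print(r,u.min(),u.max(),f(u.min()-.5,.072),f(u.max()+.5,.072))
h=cv2.inRange(cv2.cvtColor(c['frame'],cv2.COLOR_RGB2HSV),(8,150,100),(20,255,255))
u=[np.nonzero(h[r,:280])[0] for r in(198,203)];print([(x.min(),x.max()) for x in u])
v=np.nonzero(h[:230,205])[0];print('plate rows at col205',v.max(),'top rear edge x,y', [np.round([(p[:2]-O)@ex*1e3,(p[:2]-O)@ey*1e3],1) for p in(onz(c,205,195,.076),onz(c,205,v.max()+.5,.076),onz(c,205,v.max()+.5,.022))])
w=cv2.cvtColor(c['frame'],cv2.COLOR_RGB2GRAY);print(w[275,340:395:3],w[290,340:395:3])
E
```

```text
100 339 360 [-133.9, -77.5] [-133.9, -88.6]
180 334 353 [-174.9, -77.7] [-175.0, -88.7]
225 331 349 [-201.5, -77.6] [-201.5, -88.7]
320 325 341 [-267.5, -77.6] [-267.5, -88.7]
[(np.int64(150), np.int64(245)), (np.int64(151), np.int64(244))]
plate rows at col205 207 top rear edge x,y [array([-182.4,   -7. ]), array([-189.5,   -6.5]), array([-206.2,    6.9])]
[102  74   1   7  10  38  58  57  67  99 101 142 155 159 156 155 153 152
 150] [191  71   4   5   9   7  11  16  48  54  56  51  12  14  19 131 149 151
 154]
```

The bar axis relative to the gripper is at chute y ≈ -83, so the fingertip needs to be about 2 mm further out. Pressing again.

>>> jog_arm(deltas=[[0.85, 0, 2, 10, 0], [0.85, 0, 2, 20, 0], [0.85, 0, 2, 28, 0], [0.85, 0, 2, 36, 0], [0.85, 0, 2, 44, 0], [0.85, 0, 2, 52, 0], [0.85, 0, 2, 58, 0], [0.85, 0, 2, 63, 0], [0.85, 0, 2, 65, 0], [0.85, 0, 2, 65, 0]])

```text
time_s: 7.1
tool_pos: [0.5165, -0.1568, 0.0249]
tcp_rot: [[0.152, 0.988, -0.005], [0.988, -0.152, 0.0], [-0.001, -0.005, -1.0]]
force: [-5.5, 1.3, 14.1]
grip_width: 0.0726
```

```bash
python3 st.py; python3 gate.py; python3 look.py wrist w2.png 100 60 480 345
```

```text
t 7.1 chute xyz mm [-223.5  -43.3   24.9] F chute [ 0.4  5.7 14.1] w 0.0726095924126749
tool x,y in chute deg [-0.04, -90.04] tilt [-0.005  0.    -1.   ]
scene [[235.7, 291.2], [306.9, 225.5]] 362 near y,z [-78.5  20.4] far y,z [-87.4  34.7]
leaf n 174 y -51.5 2.1 z 65.4 120.3 far corner r 72.56342053679664
angle of leaf centre about hinge (shut ~ -5 mm/48): 64.32917790474998
top [[338.2, 199.4], [275.6, 189.4]] 143 near y,z [-207.2 -470.2] far y,z [-117.5 -117.4]
```

View pics/w2.png

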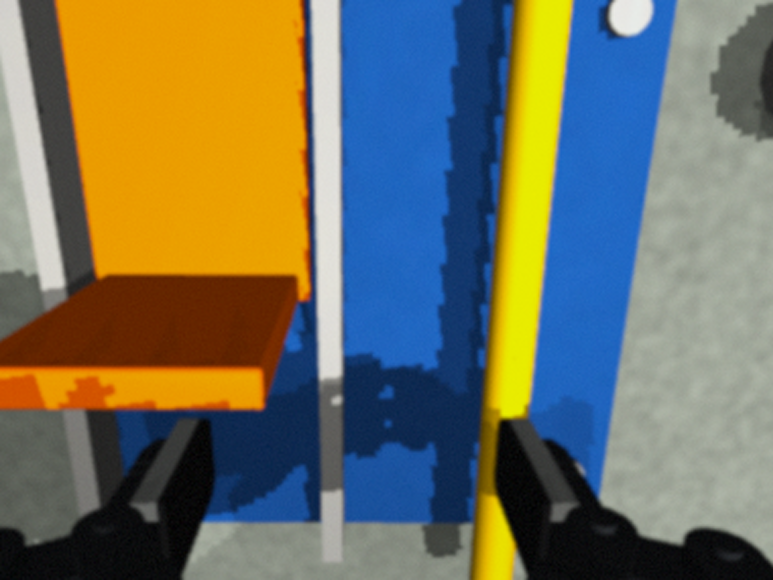

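The fingertip is now on top of the bar, the gate is fully up (leaf top 120 mm), and the pusher is squarely behind the plate. Pushing along the chute.

>>> jog_arm(deltas=[[0.85, 5, 0, 0, 0], [0.85, 10, 0, 0, 0], [0.85, 15, 0, 0, 0], [0.85, 19, 0, 0, 0], [0.85, 22, 0, 0, 0], [0.85, 26, 0, 0, 0], [0.85, 30, 0, 0, 0], [0.85, 35, 0, 0, 0], [0.85, 40, 0, 0, 0], [0.85, 45, 0, 0, 0], [0.85, 50, 0, 0, 0]])

```text
time_s: 8.62
tool_pos: [0.527, -0.1126, 0.025]
tcp_rot: [[0.157, 0.988, 0.0], [0.988, -0.157, -0.005], [-0.005, 0.001, -1.0]]
force: [-0.3, -8.3, 8.2]
grip_width: 0.0727
```

```bash
python3 st.py; python3 gate.py; python3 look.py scene c5.png 190 150 350 300
```

```text
t 8.625 chute xyz mm [-178.2  -47.    25. ] F chute [-8.3 -1.   8.2] w 0.072658782033949
tool x,y in chute deg [-0.3, -90.3] tilt [ 0.    -0.005 -1.   ]
scene [[267.9, 262.2], [306.8, 225.4]] 181 near y,z [-176.   177.3] far y,z [-86.9  35. ]
leaf n 166 y -48.4 2.1 z 65.4 120.3 far corner r 72.56342053679664
angle of leaf centre about hinge (shut ~ -5 mm/48): 63.949001133773365
top [[321.3, 196.7], [274.7, 189.2]] 103 near y,z [ -413.  -1279.6] far y,z [-89.   -3.9]
```

View pics/c5.png

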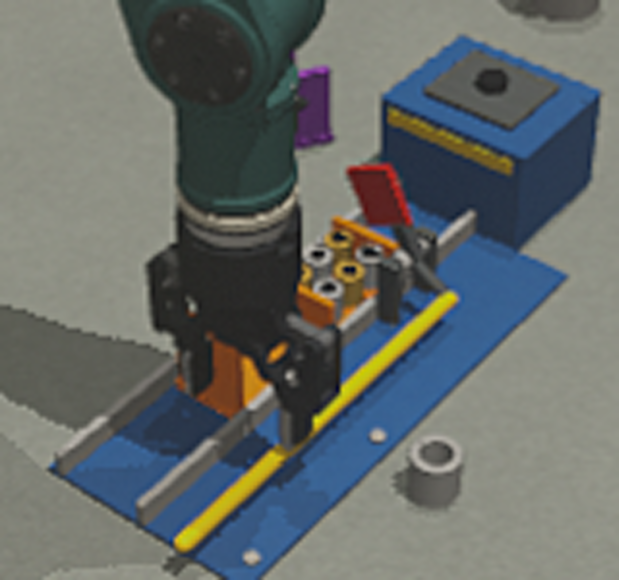

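The rack is moving, its block is entering under the raised gate (leaf top 120 mm), and the bar is still held. Continuing, with a 2 mm shift inward.

>>> jog_arm(deltas=[[0.85, 5, -1, 0, 0], [0.85, 10, -2, 0, 0], [0.85, 15, -2, 0, 0], [0.85, 20, -2, 0, 0], [0.85, 25, -2, 0, 0], [0.85, 30, -2, 0, 0], [0.85, 35, -2, 0, 0], [0.85, 40, -2, 0, 0]])

```text
time_s: 9.78
tool_pos: [0.5305, -0.0735, 0.025]
tcp_rot: [[0.158, 0.987, -0.001], [0.987, -0.158, -0.006], [-0.006, -0.0, -1.0]]
force: [-1.8, -8.8, 10.9]
grip_width: 0.0726
```

```bash
python3 st.py; python3 gate.py
```

```text
t 9.775 chute xyz mm [-139.   -44.5   25. ] F chute [-9.   0.5 10.9] w 0.07261616009051354
tool x,y in chute deg [-0.38, -90.38] tilt [-0.001 -0.006 -1.   ]
scene [[235.7, 291.2], [307.0, 225.6]] 363 near y,z [-78.5  20.7] far y,z [-87.7  34.6]
leaf n 161 y -51.5 2.1 z 68.7 120.3 far corner r 72.56342053679664
angle of leaf centre about hinge (shut ~ -5 mm/48): 65.39320106484736
top [[308.4, 194.7], [275.6, 189.3]] 72 near y,z [ -783.8 -2739.6] far y,z [-117.8 -117.2]
```

>>> jog_arm(deltas=[[0.85, 5, 0, 0, 0], [0.85, 10, 0, 0, 0], [0.85, 15, 0, 0, 0], [0.85, 20, 0, 0, 0], [0.85, 25, 0, 0, 0], [0.85, 30, 0, 0, 0], [0.85, 35, 0, 0, 0], [0.85, 39, 0, 0, 0], [0.85, 43, 0, 0, 0], [0.85, 46, 0, 0, 0], [0.85, 46, 0, 0, 0]])

```text
time_s: 11.25
tool_pos: [0.5375, -0.0276, 0.0251]
tcp_rot: [[0.158, 0.987, -0.002], [0.987, -0.158, -0.006], [-0.006, -0.001, -1.0]]
force: [-1.1, -7.5, 11.4]
grip_width: 0.0722
```

```bash
python3 st.py; python3 gate.py
```

```text
t 11.25 chute xyz mm [-92.7 -44.5  25.1] F chute [-7.6  0.  11.4] w 0.07215040735253321
tool x,y in chute deg [-0.37, -90.37] tilt [-0.002 -0.006 -1.   ]
scene [[235.6, 291.1], [307.1, 225.6]] 364 near y,z [-78.1  20.5] far y,z [-87.8  34.5]
leaf n 72 y -51.5 -22.0 z 68.7 120.3 far corner r 71.71980200753485
angle of leaf centre about hinge (shut ~ -5 mm/48): 76.92131903520543
top [[292.3, 192.1], [275.7, 189.3]] 36 near y,z [ -3415.2 -13099.8] far y,z [-118.  -116.9]
```

No rise in push force yet, so the rack isn't at the stop. Creeping forward.

>>> jog_arm(deltas=[[0.85, 2, 0, 0, 0], [0.85, 4, 0, 0, 0], [0.85, 5, 0, 0, 0], [0.85, 5, 0, 0, 0]])

```text
time_s: 11.85
tool_pos: [0.5377, -0.0265, 0.0251]
tcp_rot: [[0.158, 0.987, -0.003], [0.987, -0.158, -0.01], [-0.01, -0.001, -1.0]]
force: [-1.8, -14.5, 13.1]
grip_width: 0.0727
```

```bash
python3 st.py
```

```text
t 11.85 chute xyz mm [-91.5 -44.5  25.1] F chute [-14.6  -0.4  13.1] w 0.07272954075026405
tool x,y in chute deg [-0.39, -90.39] tilt [-0.003 -0.01  -1.   ]
```

>>> jog_arm(deltas=[[0.85, 2, 0, 0, 0], [0.85, 4, 0, 0, 0], [0.85, 4, 0, 0, 0]])

```text
time_s: 12.22
tool_pos: [0.5376, -0.0265, 0.0252]
tcp_rot: [[0.158, 0.987, -0.005], [0.987, -0.158, -0.014], [-0.015, -0.002, -1.0]]
force: [-1.7, -21.5, 13.8]
grip_width: 0.0726
```

```bash
python3 st.py; python3 look.py scene c6.png 190 150 350 300
```

```text
t 12.225 chute xyz mm [-91.5 -44.5  25.2] F chute [-21.5  -1.6  13.8] w 0.07258130876740548
tool x,y in chute deg [-0.4, -90.4] tilt [-0.005 -0.014 -1.   ]
```

View pics/c6.png

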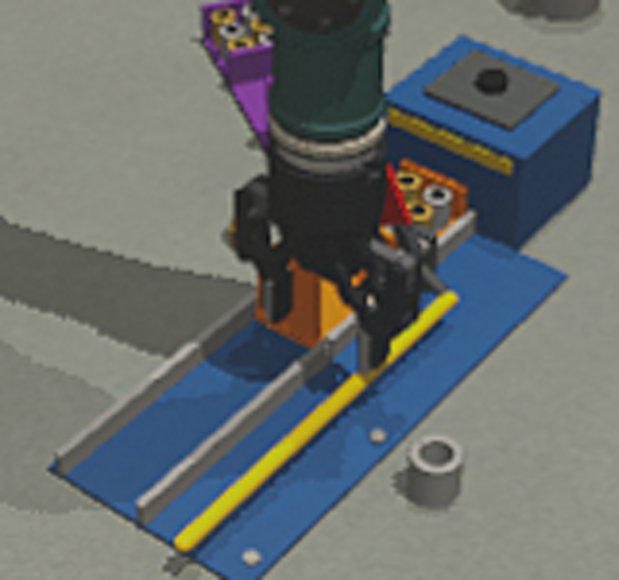

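The rack is hard against the stop: push force climbed to 21 N with no motion, at x = -91.5 where about -91 was expected. I'll back off the plate with the bar still held, then lift to let the gate drop.

>>> jog_arm(deltas=[[0.85, -5, 0, 0, 0], [0.85, -12, 0, 0, 0], [0.85, -20, 0, 0, 0], [0.85, -28, 0, 0, 0], [0.85, -30, 0, 0, 0], [0.85, -30, 0, -8, 0], [0.85, -30, 0, -18, 0], [0.85, -30, 0, -28, 0], [0.85, -30, 0, -40, 0], [0.85, -30, 0, -60, 0], [0.85, -30, 0, -90, 0], [0.85, -60, 0, -130, 0], [0.85, -110, 0, -170, 0], [0.85, -160, 0, -190, 0], [0.85, -210, 0, -200, 0], [0.85, -250, 0, -200, 0], [0.85, -250, 0, -200, 0]])

```text
time_s: 14.4
tool_pos: [0.4995, -0.2657, 0.2247]
tcp_rot: [[0.161, 0.987, -0.001], [0.987, -0.161, -0.002], [-0.002, -0.0, -1.0]]
force: [-0.5, 0.5, 0.4]
grip_width: 0.0728
```

```bash
python3 st.py; python3 gate.py; python3 look.py scene c7.png 190 150 350 300
python3 - <<'E'
from gate import *
c=snap('top');m=mask(c,(8,150,120),(20,255,255),(230,180,340,235));v,u=np.nonzero(m)
for z in(.008,.076):
    q=np.array([onz(c,i,j,z)[:2] for i,j in zip(u,v)])-O;print('rack x at z',z,(q@ex).min(),(q@ex).max(),(q@ey).min(),(q@ey).max())
E
```

```text
t 14.4 chute xyz mm [-333.8  -43.   224.7] F chute [0.5 0.5 0.4] w 0.07277272910420161
tool x,y in chute deg [-0.54, -90.54] tilt [-0.001 -0.002 -1.   ]
scene [[234.5, 278.0], [307.5, 213.0]] 414 near y,z [-78.   65.2] far y,z [-86.8  78.3]
leaf n 134 y -25.4 19.1 z 28.2 69.5 far corner r 67.00044775969783
angle of leaf centre about hinge (shut ~ -5 mm/48): -0.30094359948671157
top [[364.3, 199.8], [273.7, 185.3]] 193 near y,z [-77.7  86.5] far y,z [-61.4 147.9]
rack x at z 0.008 -0.06199247415303439 0.05470999817308043 -0.02937090441622436 0.025802859218200525
rack x at z 0.076 -0.0606831619058511 0.04947044886763074 -0.015250996749896202 0.03682664276498249
```

View pics/c7.png

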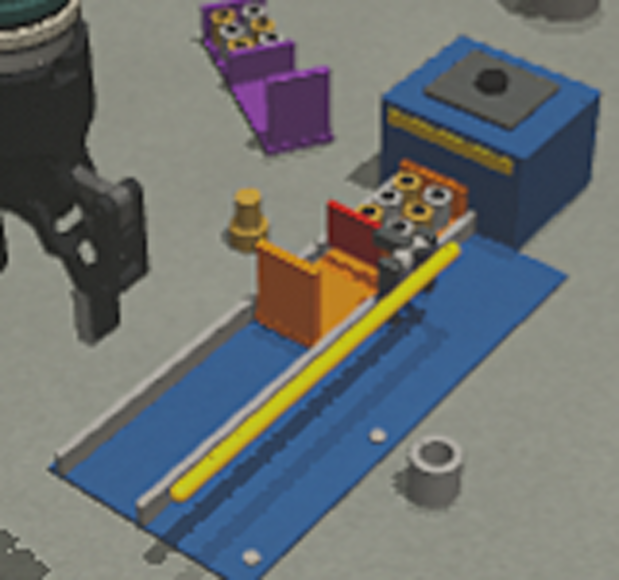

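The gate is shut (bar ends at the same pixels as at the start), with the leaf behind the ferrule block at (350,230) and the block against the housing. One last numeric check of the plate before handing in.

```bash
python3 - <<'E'
from gate import *
c=snap('scene')
for u,v in((256.7,212.8),(272.7,222.0)):
    p=onz(c,u,v,.076);print('plate top rear corner chute x,y mm',np.round([(p[:2]-O)@ex*1e3,(p[:2]-O)@ey*1e3],1))
print(close_job())
E
```

```text
plate top rear corner chute x,y mm [-79.1  21.7]
plate top rear corner chute x,y mm [-82.8 -34.8]
the job is handed in; nothing more can be done
None
```

The rack is fully home against the stop and the gate is shut behind the ferrules. I handed the job in at about 14.5 s, with the arm clear of everything.

**What I did:** I pressed the yellow bar fully down with one fingertip, which held the gate fully up (leaf top about 120 mm). With the other finger I pushed the orange rack by its end plate until it met the stop. I backed off the plate with the bar still held, then lifted so the gate dropped.

**First press redone:** my first press caught the bar on its inner edge with a sideways load of about 12 N. I let go and pressed again 2 mm further out, before touching the rack.

**Last checks:**
- **Rack home:** push force rose from 8 to 21 N with no further movement. The plate's rear face measured at chute x -79 and -83 mm, against -80 expected.
- **Gate shut:** the bar ends returned to their starting pixels and the leaf sits behind the block.
- **Other things:** the coupling, sleeve and purple look-alike looked undisturbed in the final close-up. I did not re-check the other items, but the arm did not go near them.

**Checks that disagreed:**
- The wrist camera put the bar about 2 mm further out than the top view did.
- The orange colour mask in the top view gave a plate position of about -61 mm. I took that as the mask being broken up by the gate and ferrules, and relied on the force and the scene view instead.
- During the last stretch of the push, the gripper hid part of the gate. For that stretch, "gate up" rests on the visible leaf top still at 120 mm and the bar still being pressed.

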